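Lock an autosampler deck for transport

ROBOT

A 6-joint arm with a two-finger parallel gripper is mounted at the origin on the work surface. World frame = base frame: x ahead of the robot, y to its left, z up, the work surface at z = 0. Lengths are in mm, angles in degrees, forces in N, time in s.
With the tool pointing down it reaches from about 350 to 850 mm from the base axis. Payload 8.1 kg.
Tool frame: the origin (TCP) lies at the centre of the arm's flange, where the gripper is bolted on; the fingertips stand 173 mm ahead of it and the grasp point (between the pads) lies 155 mm ahead of it; z points along the fingers, y is the line along which they close (so a half turn about z gives the same grasp; the last joint's range is limited). The gripper opens to 85 mm and grips with 20 to 120 N. Pads are 22 mm wide; open, the fingers measure 114 mm over their backs; the gripper's body (76 mm by 85 mm) begins 54 mm behind the grasp point. The pads swing forward as they close: fully open they stand 13 mm farther back than shut.
Start: joints at [61.226, 7.471, 85.268, -0, 87.261, -4.893], TCP at [242.882, 548.648, 404.692] pointing down, gripper open.
Joint ranges: [-169.43, 169.43], [-51.17, 129.36], [1.28, 143.12], [-76.62, 256.62], [0, 156.53], [-152.29, 152.29]. Speed limits (degrees/s): [136.94, 136.94, 159.86, 180, 180, 180].

INTERFACE

Orientations are given as [roll, pitch, yaw] about the fixed x, y, z axes, in that order (R = Rz(yaw) Ry(pitch) Rx(roll)).
In Python, from bench import * gives the robot as it stands.
- The arm moves only by the shell command python3 -m jog 'ROWS' [FORCE]. ROWS is text: rows parted by semicolons, each of 7 numbers parted by spaces: the shift along the tool's x, y, z scaled (see below), then the turn, a rotation vector about the tool's x, y, z scaled (see below), then the closure, from -1 (fully open) to 1 (shut). In form: tx ty tz wx wy wz hand; .... A call has 1 to 5 rows; each row shifts and turns the commanded pose from where the row before left it, along the tool's axes as they then stand; what a row does not reach is not made up. The controller multiplies each number of a shift by 0.1 m and each number of a turn by 60 degrees. A row lasts 1/8 s, in which the tool goes at most 62.5 mm and 10.7 degrees, less where a joint would pass 70% of its speed; a pose out of reach is approached as far as the arm can. A call with a number of a shift or a turn outside -1 to 1 is refused whole. A call with a gripper value outside its range is refused whole. The fingers move at their own pace and stop on an object; FORCE is the grip in N (left out, the last holds). Time passes only in rows, so rows that do not move let the fingers close. It gives the time, the measured TCP pose, the force, the opening and the grip force at its end, in the units of the state.
- sense(): the state, without advancing time (a new reading comes with each control period).
- snapshot(name): name is "side" or "top"; returns a dict with "img" (480x640x3 uint8, red, green, blue), "fx", "fy", "cx", "cy" (pixels), "extrinsics" (4x4, takes a point from camera to world coordinates). Camera axes: x right, y down, z forward; pixel columns grow to the right and rows downward; lengths in mm; the calibration is good to about 2 mm. A picture is of the moment at which its call begins. There is no depth.
- hand_in(): hands the job in; it is judged then, once.
The state is a dict: "time": time; "joint_pos": joint angles; "qd": joint speeds; "joint_efforts": joint torques, N m; "tool_pos": TCP position; "tcp_rot": TCP orientation; "ft_force": force on the tool from outside, world axes, zero at the start; "wrist_torque": the same for the moment, N m; "finger_gap": finger opening in mm; "grip_force": force on a finger pad.
Only numpy, scipy, OpenCV 4.12 (cv2) and the standard library are available. Lean on these libraries where they do the work, as an engineer would, in place of code of your own. Each camera call takes 0.05 s, during which the arm holds its last target. There are 200 camera calls.

TASK

Get the white autosampler deck ready to be moved: lift the round vial carousel off the deck by its knob and set it down on the round rubber mat, wholly on it. Then put every transport pin from the rack into a slot of its own in the deck cover, sliding the pin's tip along the slot until it drops into the hole hidden below and its collar sits on the cover. When all pins are home, press the recessed button of the control box right down with the stylus, hold it a moment, and stand the stylus back in its holder, leaving the bottle, the rubber bulb and the beaker alone.

Things in the scene. Friction and masses are not known exactly. Their poses are not given: they have to be found in the camera images.
- deck: Fixed white box, 150 (x) by 220 (y) by 60 mm high; origin at the centre of its underside. Its flat cover (top 60 mm above the origin, 5 mm thick) has three slots, each 54 mm long along deck x and 12.5 mm wide, at deck y = -50, 0, +50 mm. A pin that is home rests with its collar on the cover; with its tip on the carriage beside the hole, the collar stays 25 mm above the cover.
- slot0 (a point): Middle of the slot at deck y = -50 mm, on the cover's top. 15 mm below the cover's top, under each slot, lies a flat steel carriage with one vertical round hole, 12 mm wide with a 1.5 mm chamfer, on the slot's centre line. Where along the slot is not known: its centre lies up to 14 mm either way from the slot's middle, different for each slot and from start to start.
- slot1 (a point): Middle of the slot at deck y = 0, on the cover's top; a carriage with a hidden hole lies below as under slot0.
- slot2 (a point): Middle of the slot at deck y = +50 mm, on the cover's top; a carriage with a hidden hole lies below as under slot0.
- carousel_knob (a point): Centre of the carousel's knob. The carousel is a loose grey disc, 130 mm across, 24 mm thick (about 0.35 kg), with vial caps 4 mm proud of its top and in the middle an upright aluminium knob 20 mm across, 46 mm high above the disc. This point is half-way up the knob, 47 mm above the carousel's underside. At the start it stands on the deck, over the slots.
- mat: Fixed round grey rubber mat on the bench, 220 mm across, 3 mm thick; origin at the centre of its underside.
- rack: Fixed aluminium block, 180 (x) by 46 (y) by 42 mm high, origin at the centre of its underside, with three holes in a row at rack x = -60, 0 and +60 mm in which the pins stand at the start, collars on its top.
- holder: Fixed grey plastic block, 60 by 60 by 46 mm high, origin at the centre of its underside, with a round hole 9 mm wide (mouth chamfered 2.5 mm) right through its middle, in which the stylus stands.
- stylus_grip (a point): Centre of the handle of the loose upright stylus: an aluminium round handle 14 mm across and 72 mm long, below it a steel rod 6 mm across and 45 mm long. This point is half-way up the handle, 81 mm above the rod's tip; z runs up along the stylus. In the holder the handle's lower end rests on the holder's top, this point 82 mm above the holder's origin.
- stylus_tip (a point): Lower end of the stylus's rod.
- well (a point): Centre of the mouth of the button's well in the top of the control box, a fixed grey block 80 by 80 by 40 mm high. The well is 14 mm wide; the white button in it, 11 mm across, lies 8 mm below the mouth.
- button (a joint): Travel of the recessed spring button: 0 out, 0.005 m fully down; it springs back. Its spring needs about 1 N to start and 5 N at full travel.
- pin0_knob (a point): Centre of the knob of a transport pin (may be absent: then None). All pins are alike and loose: a steel shank 10 mm across and 40 mm long with a tapered tip, above it a collar 24 mm across and 4 mm thick, on that a white knob 18 mm across, 32 mm high. This point is half-way up the knob, 20 mm above the collar's underside and 60 mm above the tip; z runs along the pin, up.
- pin1_knob (a point): Centre of the knob of a transport pin (may be absent: then None). Like pin0: a steel shank 10 mm across and 40 mm long with a tapered tip, above it a collar 24 mm across and 4 mm thick, on that a white knob 18 mm across, 32 mm high. This point is half-way up the knob, 20 mm above the collar's underside and 60 mm above the tip; z runs along the pin, up.
- pin2_knob (a point): Centre of the knob of a transport pin (may be absent: then None). Like pin0: a steel shank 10 mm across and 40 mm long with a tapered tip, above it a collar 24 mm across and 4 mm thick, on that a white knob 18 mm across, 32 mm high. This point is half-way up the knob, 20 mm above the collar's underside and 60 mm above the tip; z runs along the pin, up.
- bottle: White reagent bottle with a blue cap, 64 mm across, 150 mm high, loose, beyond the work; not to be disturbed. Origin at the centre of its underside.
- bulb: Orange rubber bulb standing on its base, 54 mm across, 85 mm high, loose, beyond the work; not to be disturbed. Origin at the centre of its underside.
- beaker: Glass beaker, 60 mm across, 75 mm high, loose, beyond the work; not to be disturbed. Origin at the centre of its underside.
Mind the look-alikes: they are no part of the job. What is shaped like the part that bears pin0_knob but yellow is not meant.

How it is judged (in metres and radians):
On the way, in this order (a step that is already met when the one before it is completed fails the run):
1. the carousel stands on the mat (horizontal distance between carousel_knob and mat below 0.045 m and z of carousel_knob in the frame of mat between 0.045 and 0.054 m and angle between carousel_knob's own z axis and vertical below 0.08 rad), for 0.2 s.
2. every pin is home in a slot, its collar on the cover (x of pin0_knob in the frame of deck between -0.04 and 0.04 m and y of pin0_knob in the frame of deck between -0.075 and 0.075 m and z of pin0_knob in the frame of deck between 0.07 and 0.0835 m and angle between each of pin0_knob, pin1_knob, pin2_knob's own z axis and vertical below 0.12 rad and x of pin1_knob in the frame of deck between -0.04 and 0.04 m and y of pin1_knob in the frame of deck between -0.075 and 0.075 m and z of pin1_knob in the frame of deck between 0.07 and 0.0835 m and x of pin2_knob in the frame of deck between -0.04 and 0.04 m and y of pin2_knob in the frame of deck between -0.075 and 0.075 m and z of pin2_knob in the frame of deck between 0.07 and 0.0835 m), for 0.2 s.
3. the button is pressed down with the stylus (value of joint button above 0.004 m and contact force between stylus and button above 0.5 N), for 0.2 s.
At the end, for the whole second after the job is handed in: Carousel upright on the mat (centre within 45 mm of the mat's), every pin present upright in a deck slot with its collar on the cover (within 3.5 mm), stylus upright in its holder (handle within 5 mm of the top), button out, all at rest (all of step 1 and all of step 2 and horizontal distance between stylus_tip and holder below 0.006 m and z of stylus_grip in the frame of holder below 0.087 m and angle between stylus_grip's own z axis and vertical below 0.12 rad and value of joint button below 0.001 m and linear speed of each of carousel, stylus below 0.02 m/s); the robot touches nothing.
It fails at once if the bottle is pushed away by more than 30 mm or tipped (distance of bottle from where it was at the start of the episode above 0.03 m or angle between bottle's own z axis and vertical above 0.4 rad).
It fails at once if the bulb is pushed away by more than 30 mm or tipped (distance of bulb from where it was at the start of the episode above 0.03 m or angle between bulb's own z axis and vertical above 0.4 rad).
It fails at once if the beaker is pushed away by more than 30 mm or tipped (distance of beaker from where it was at the start of the episode above 0.03 m or angle between beaker's own z axis and vertical above 0.4 rad).
Of pin0, pin1, pin2 only 2 to 3 are there at a start; the rules pass over those that are not, and their reading is None.
At some moment in a run one of carousel may be knocked a few centimetres aside while the robot is not near it.
It also fails if it takes over 210 s, if anything falls off the work surface, if the arm or the gripper's body presses on something with over 40 N, if the wrist force passes 120 N, or if a joint passes its speed limit or range.

## Working session

There is one attempt and no reset: what is moved stays moved. The work goes in short steps, Python scripts to look and compute and a shell command to move; the robot and the scene stay as the last step left them, time stands still between calls to the robot, and variables do not carry over. Pictures are saved under pics/ and viewed, at most 14 in all, crops included, and the job is handed in when it is done.

```bash
ls; mkdir -p pics; python3 - <<'E'
from bench import *
import cv2
s=sense();print(s)
for n in("side","top"):
    d=snapshot(n);cv2.imwrite(f"pics/{n}0.png",d["img"][:,:,::-1]);print(n,d["fx"],d["fy"],d["cx"],d["cy"],d["extrinsics"])
E
```

```text
pics
{'time': 0.0, 'joint_pos': array([ 6.12263431e+01,  7.51619819e+00,  8.53278012e+01, -2.78540682e-04,
        8.72611192e+01, -4.89346058e+00]), 'qd': array([-0.01941336, -0.02594934, -0.00089395,  0.05645866,  0.02567884,
       -0.06222127]), 'joint_efforts': array([-2.53896142e-03, -5.69380689e+01, -5.00563037e+01, -2.87316252e-04,
        1.45427583e-02, -2.48115623e-05]), 'tool_pos': array([242.77368368, 548.45045794, 403.64693441]), 'tcp_rot': array([-1.79895241e+02, -8.68976689e-03,  1.56119809e+02]), 'ft_force': array([ 0.4048771, -0.1744403,  0.4896965]), 'wrist_torque': array([ 0.01302009, -0.03262016,  0.00221472]), 'grip_force': 0.0, 'finger_gap': 85.21608841456491}
side 493.84680004649505 493.84680004649505 319.51099783934325 240.7218608887421 [[ 8.94609964e-01 -3.14208866e-01  3.17719689e-01  1.84648007e+02]
 [-4.46757875e-01 -6.14665032e-01  6.50072535e-01 -7.75969208e+02]
 [-8.96737164e-03 -7.23505140e-01 -6.90260747e-01  9.11509967e+02]
 [ 0.00000000e+00  0.00000000e+00  0.00000000e+00  1.00000000e+00]]
top 460.6640275766337 460.6640275766337 314.4164061968762 241.63183574286114 [[ 1.53047139e-02 -9.83631393e-01  1.79541216e-01  3.35523236e+02]
 [-9.99875274e-01 -1.43556364e-02  6.58428390e-03 -4.47284377e+01]
 [-3.89907993e-03 -1.79619593e-01 -9.83728417e-01  1.18232884e+03]
 [ 0.00000000e+00  0.00000000e+00  0.00000000e+00  1.00000000e+00]]
```

View pics/side0.png

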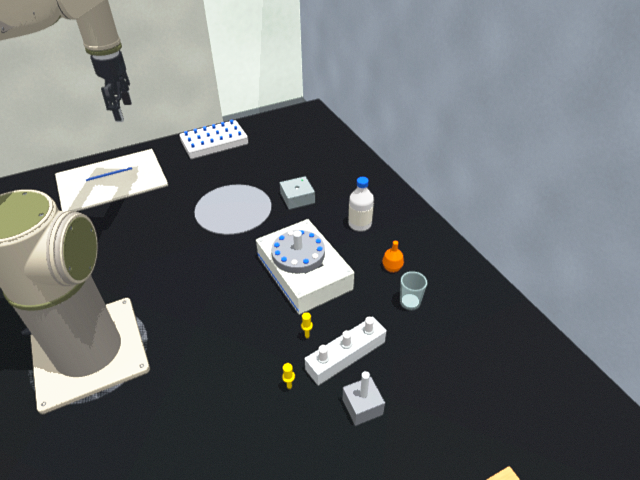

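View pics/top0.png

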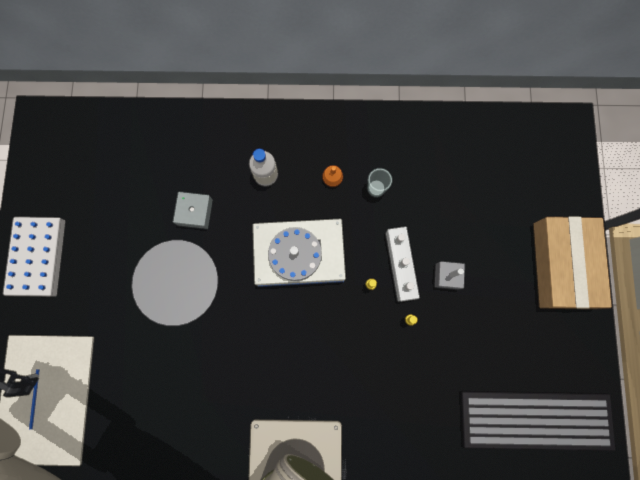

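```bash
cat > h.py <<'E'
import numpy as np, cv2
from bench import *
def snap(n,save=None):
    d=snapshot(n)
    if save: cv2.imwrite(f"pics/{save}.png",d["img"][:,:,::-1])
    return d
def ray(d,u,v):
    E=d["extrinsics"]; r=E[:3,:3]@np.array([(u-d["cx"])/d["fx"],(v-d["cy"])/d["fy"],1]); return E[:3,3],r/np.linalg.norm(r)
def plane(d,p,z):
    o,r=ray(d,*p); return o+r*(z-o[2])/r[2]
def tri(d1,p1,d2,p2):
    o1,r1=ray(d1,*p1);o2,r2=ray(d2,*p2)
    k=np.linalg.lstsq(np.c_[r1,-r2],o2-o1,rcond=None)[0]
    a=o1+k[0]*r1;b=o2+k[1]*r2; return (a+b)/2,np.linalg.norm(a-b)
def proj(d,P):
    E=d["extrinsics"]; c=E[:3,:3].T@(np.asarray(P,float)-E[:3,3]); return np.array([d["cx"]+d["fx"]*c[0]/c[2],d["cy"]+d["fy"]*c[1]/c[2]])
def crop(d,x,y,w,h,k,save):
    cv2.imwrite(f"pics/{save}.png",cv2.resize(d["img"][y:y+h,x:x+w,::-1],None,fx=k,fy=k,interpolation=cv2.INTER_CUBIC))
E
python3 - <<'E'
from h import *
t=snap("top");s=snap("side")
crop(t,160,140,320,200,2.5,"topc");crop(s,220,160,220,200,3,"sidec")
print(plane(t,(298,253),60),plane(t,(175,282),3),plane(t,(403,263),42),plane(t,(450,276),46),plane(t,(192,209),40))
E
```

```text
[511.27733859   2.82403941  60.        ] [440.32483547 319.04584398   3.        ] [ 492.7165172  -258.77119649   42.        ] [ 461.48785067 -373.43497625   46.        ] [624.23696011 277.14437371  40.        ]
```

View pics/topc.png

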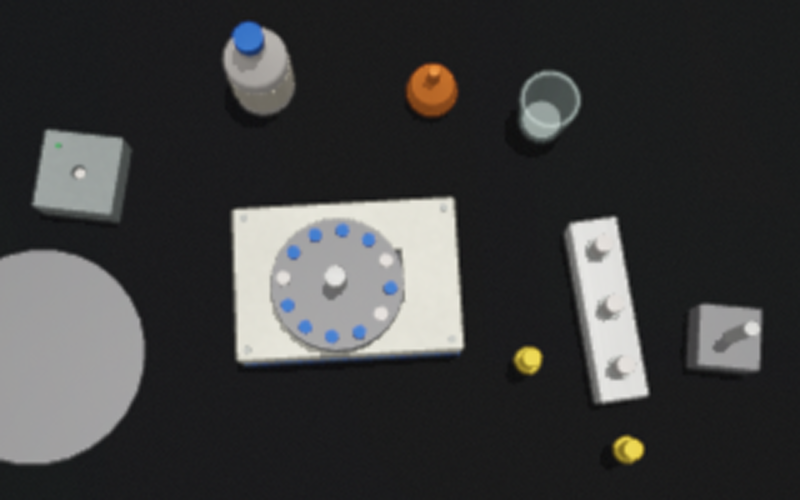

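View pics/sidec.png

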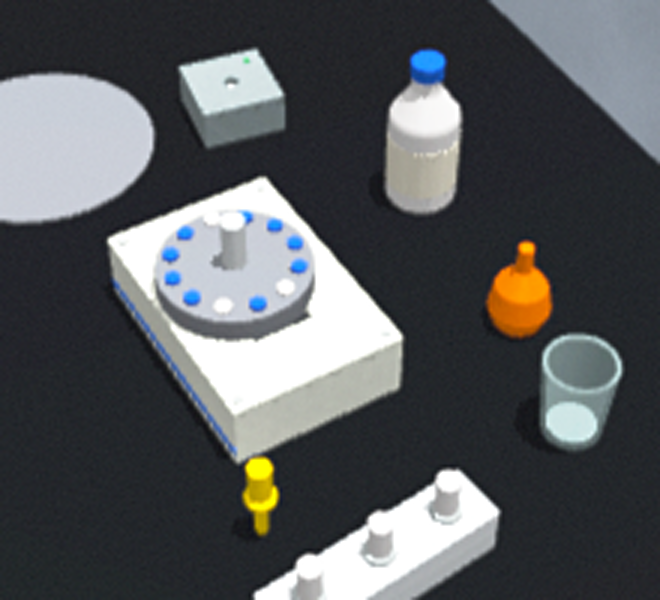

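```bash
cat > m.py <<'E'
from h import *
def blob(d,roi,lo,hi=None,ch=None):
    x,y,w,h=roi; im=cv2.resize(d["img"][y:y+h,x:x+w],None,fx=4,fy=4,interpolation=cv2.INTER_CUBIC)
    g=im.min(2) if ch is None else im[:,:,ch]
    m=((g>=lo)&(g<=(hi or 255))).astype(np.uint8)
    c=max(cv2.findContours(m,cv2.RETR_EXTERNAL,cv2.CHAIN_APPROX_NONE)[0],key=cv2.contourArea)
    return (c[:,0,:]+.5)/4-.5+[x,y]
def cen(c):
    M=cv2.moments(c.astype(np.float32)); return np.array([M["m10"],M["m01"]])/M["m00"]
def flat(d,c,z): return np.array([plane(d,p,z)[:2] for p in c],np.float32)
E
cat > a.py <<'E'
from m import *
t=snap("top");s=snap("side")
c=flat(t,blob(t,(120,230,110,105),110),3); print("mat",cv2.minEnclosingCircle(c),cen(c))
c=flat(t,blob(t,(245,210,110,85),170),60); print("deck",cv2.minAreaRect(c))
c=flat(t,blob(t,(380,222,45,85),150),42); print("rack",cv2.minAreaRect(c))
c=flat(t,blob(t,(432,258,40,38),110),46); print("holder",cv2.minAreaRect(c))
c=flat(t,blob(t,(170,188,45,46),100),40); print("box",cv2.minAreaRect(c))
b=blob(t,(280,238,28,24),205);print("knob",cen(b),cv2.minEnclosingCircle(b.astype(np.float32)),plane(t,cen(b),130))
for p in [(240.5*1,98),(242,160),(251,222)]: pass
def z(d,x,y,w,h): print(d["img"][y:y+h,x:x+w].min(2))
z(t,392,231,16,14); z(t,452,263,14,12); z(t,186,202,14,14)
E
python3 a.py
```

```text
mat ((440.9494934082031, 320.257080078125), 110.00601959228516) [441.09456564 320.43462874]
deck ((516.7213745117188, 2.2735519409179688), (150.50437927246094, 219.745361328125), 3.977572202682495)
rack ((492.9547119140625, -258.36737060546875), (181.25111389160156, 47.79901885986328), 9.085783958435059)
holder ((465.4974365234375, -377.0782165527344), (60.84977722167969, 60.980648040771484), 85.45873260498047)
box ((625.480712890625, 280.0254211425781), (82.0997543334961, 82.09728240966797), 84.21710205078125)
knob [293.56752401 249.78302469] ((293.5, 249.75), 3.729208469390869) [507.69989666  10.28378741 130.        ]
[[224 223 223 222 223 223 223 223 223 223 222 220 219 220 211 104]
 [224 223 223 223 223 223 223 223 223 222 222 220 219 220 212 121]
 [225 224 223 223 223 223 222 222 219 209 218 220 219 220 213 146]
 [225 224 223 223 223 222 219 218 218 215 218 220 216 219 213 155]
 [226 225 223 220 215 208 198 216 218 217 217 217 216 218 216 181]
 [226 225 219 191 193 175 183 215 218 218 217 217 216 214 218 206]
 [225 224 215 184 171 142 178 216 219 219 218 217 216 215 219 212]
 [2
[... 1302 characters left out ...]
6 157 157 156 157 156 156 156 156 156 156 156 156]
 [156 156 157 156 153 148 148 154 157 157 156 156 156 157]
 [156 157 155 141 117 113 116 133 154 156 156 157 157 157]
 [157 156 146 109 110 152 152 135 146 155 156 157 157 157]
 [157 154 130 109 164 202 205 196 154 154 156 157 156 156]
 [157 153 127 129 199 213 213 205 161 155 155 156 156 156]
 [157 155 142 132 178 208 208 189 160 155 155 155 156 155]
 [157 156 153 146 151 172 170 165 157 156 155 156 155 155]
 [157 156 156 155 154 159 157 157 157 157 157 156 156 156]
 [157 156 156 156 157 157 158 157 158 157 157 157 157 157]
 [157 157 157 156 157 157 158 157 158 157 157 157 158 157]
 [156 156 157 157 157 156 157 157 157 157 157 157 157 157]]
```

```bash
cat > need.py <<'E'
import sys
from m import *
from scipy.spatial.transform import Rotation as R
x,y,z,yaw=map(float,sys.argv[1:5])
s=sense();Rc=R.from_euler('xyz',s['tcp_rot'],degrees=True);Rt=R.from_euler('xyz',[180,0,yaw],degrees=True)
print('t%.2f'%s['time'],'pos',s['tool_pos'].round(1),'rot',s['tcp_rot'].round(1),'gap %.1f F'%s['finger_gap'],s['ft_force'].round(1))
print('turn',((Rc.inv()*Rt).as_rotvec(degrees=True)/60).round(3),'then shift',(Rt.inv().apply(np.array([x,y,z])-s['tool_pos'])/100).round(3))
E
python3 -m jog '0 0 0 0 0 -0.156 -1; 0 0 0 0 0 -0.156 -1; 0 0 0 0 0 -0.156 -1;0 0 0 0 0 0 -1'; python3 need.py 507.7 10.3 300 184
```

```text
time: 0.8
tool_pos: [242.9, 548.6, 404.6]
tcp_rot: [-180.0, -0.0, -175.9]
ft_force: [0.2, 0.1, 0.3]
finger_gap: 85.6
grip_force: 0.0
t0.80 pos [242.9 548.6 404.6] rot [-180.    -0.  -175.9] gap 85.6 F [0.2 0.1 0.3]
turn [-0.    -0.     0.002] then shift [-2.266 -5.555  1.046]
```

```bash
python3 -m jog '-0.227 -0.555 0 0 0 0 -1;-0.227 -0.555 0 0 0 0 -1;-0.227 -0.555 0 0 0 0 -1;-0.227 -0.555 0 0 0 0 -1;-0.227 -0.555 0 0 0 0 -1' >/dev/null; python3 -m jog '-0.227 -0.555 0 0 0 0 -1;-0.227 -0.555 0 0 0 0 -1;-0.227 -0.555 0 0 0 0 -1;-0.227 -0.555 0 0 0 0 -1;-0.227 -0.555 0 0 0 0 -1' >/dev/null; python3 -m jog '0 0 0.5 0 0 0 -1; 0 0 0.5 0 0 0 -1;0 0 0 0 0 0 -1'; python3 need.py 507.7 10.3 267 184
python3 - <<'E'
from h import *
crop(snap("side"),220,140,200,150,4,"s1")
E
```

```text
time: 2.42
tool_pos: [507.8, 11.7, 300.3]
tcp_rot: [179.9, -0.5, -176.0]
ft_force: [-0.6, 0.2, 0.0]
finger_gap: 85.6
grip_force: 0.0
t2.42 pos [507.8  11.7 300.3] rot [ 179.9   -0.5 -176. ] gap 85.6 F [-0.6  0.2  0. ]
turn [ 0.001 -0.009 -0.   ] then shift [ 0.002 -0.014  0.333]
```

View pics/s1.png

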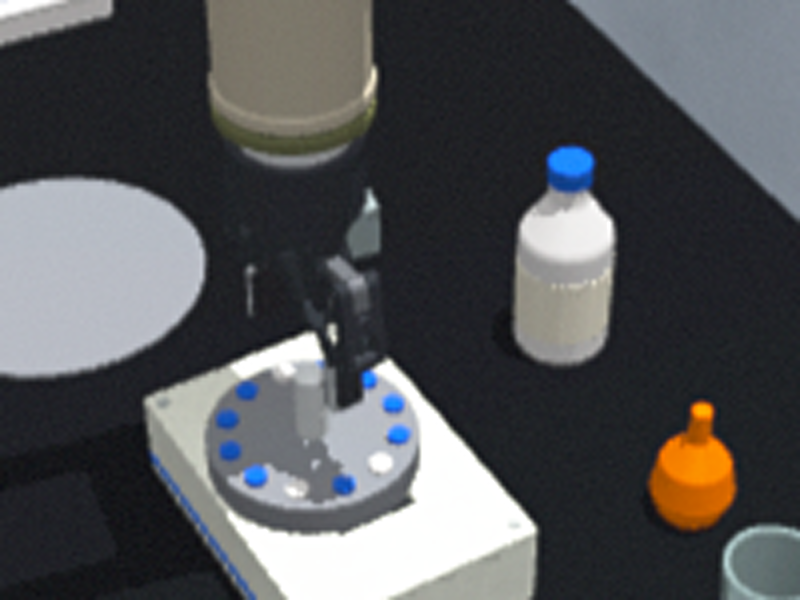

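The gripper straddles the knob (knob at crop (312,400), finger at (345,330)). Descend and grip.

```bash
python3 -m jog '0 -0.01 0.17 0 0 0 -1;0 0 0.16 0 0 0 -1;0 0 0 0 0 0 -1' 80; python3 -m jog '0 0 0 0 0 0 1;0 0 0 0 0 0 1;0 0 0 0 0 0 1;0 0 0 0 0 0 1;0 0 0 0 0 0 1';python3 -m jog '0 0 0 0 0 0 1;0 0 -0.2 0 0 0 1;0 0 -0.3 0 0 0 1;0 0 -0.3 0 0 0 1;0 0 0 0 0 0 1'; python3 need.py 441 320.3 205 184
```

```text
time: 2.85
tool_pos: [509.4, 10.9, 270.5]
tcp_rot: [180.0, -0.1, -175.8]
ft_force: [-1.1, 0.5, 0.5]
finger_gap: 85.6
grip_force: 0.0
time: 3.48
tool_pos: [510.2, 10.7, 272.3]
tcp_rot: [-180.0, 0.1, -175.8]
ft_force: [-1.3, -0.1, 4.8]
finger_gap: 17.7
grip_force: 78.0
time: 4.1
tool_pos: [510.8, 10.7, 353.8]
tcp_rot: [-180.0, 0.2, -175.8]
ft_force: [-0.4, -0.1, -2.0]
finger_gap: 17.9
grip_force: 78.1
t4.10 pos [510.8  10.7 353.8] rot [-180.     0.2 -175.8] gap 17.9 F [-0.4 -0.1 -2. ]
turn [-0.001  0.004  0.003] then shift [0.48  3.137 1.488]
```

```bash
python3 -m jog '0.08 0.4 0 0 0 0 1;0.08 0.5 0 0 0 0 1;0.08 0.5 0 0 0 0 1;0.08 0.5 0 0 0 0 1;0.08 0.5 0 0 0 0 1' >/dev/null; python3 -m jog '0.08 0.5 0 0 0 0 1;0 0.24 0 0 0 0 1;0 0 0.4 0 0 0 1;0 0 0.6 0 0 0 1;0 0 0 0 0 0 1'; python3 need.py 441 320.3 215 184
python3 - <<'E'
from h import *
crop(snap("side"),140,120,200,150,4,"s2")
E
```

```text
time: 5.35
tool_pos: [435.6, 318.5, 243.9]
tcp_rot: [-179.6, -0.7, -175.8]
ft_force: [-0.6, -0.1, -2.4]
finger_gap: 18.1
grip_force: 78.6
t5.35 pos [435.6 318.5 243.9] rot [-179.6   -0.7 -175.8] gap 18.1 F [-0.6 -0.1 -2.4]
turn [-0.006 -0.012  0.004] then shift [-0.055  0.015  0.289]
```

View pics/s2.png

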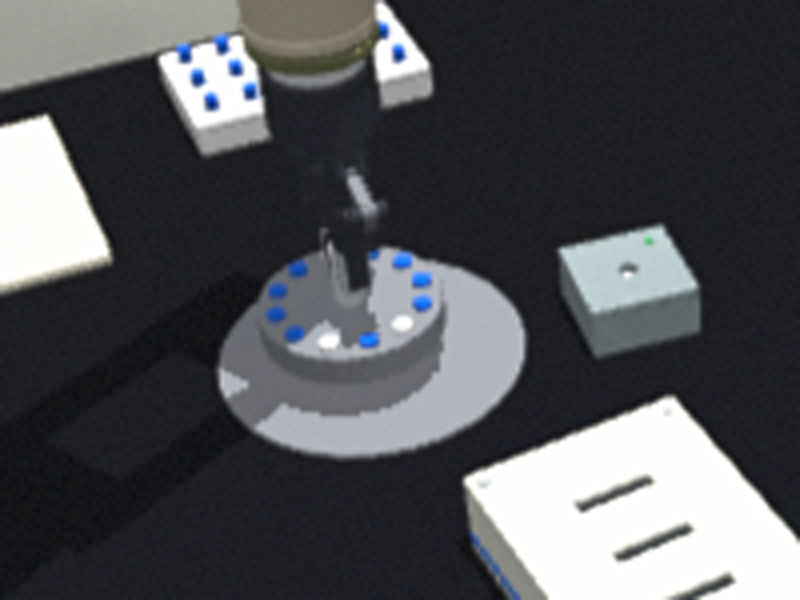

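The carousel hangs level over the mat (disc about crop (350,300)), and the slots are now visible. Lower to contact.

```bash
python3 -m jog '-0.055 0.015 0.15 0 0 0 1;0 0 0.1 0 0 0 1;0 0 0.02 0 0 0 1;0 0 0 0 0 0 1'; python3 -m jog '0 0 0.02 0 0 0 1;0 0 0 0 0 0 1'
```

```text
time: 5.9
tool_pos: [444.7, 322.3, 225.1]
tcp_rot: [180.0, 0.0, -175.8]
ft_force: [0.1, 0.4, -2.0]
finger_gap: 17.5
grip_force: 78.6
time: 6.15
tool_pos: [444.5, 322.3, 222.9]
tcp_rot: [180.0, 0.0, -175.8]
ft_force: [-0.5, 0.4, -2.0]
finger_gap: 17.8
grip_force: 78.6
```

```bash
python3 -m jog '0 0 0.04 0 0 0 1;0 0 0 0 0 0 1'|egrep 'pos|force'; python3 -m jog '0 0 0.03 0 0 0 1;0 0 0 0 0 0 1'|egrep 'pos|force';  python3 -m jog '0 0 0.02 0 0 0 1;0 0 0 0 0 0 1'|egrep 'pos|force'
```

```text
tool_pos: [444.3, 322.2, 218.2]
ft_force: [-0.6, 0.5, -3.2]
grip_force: 78.6
tool_pos: [444.5, 322.3, 215.5]
ft_force: [-0.4, -0.1, -2.3]
grip_force: 79.3
tool_pos: [444.6, 322.4, 215.3]
ft_force: [-8.5, -4.8, 13.8]
grip_force: 81.1
```

Touching at 215 as predicted. Release, rise, and go towards the rack.

```bash
python3 -m jog '0 0 -0.01 0 0 0 -1;0 0 0 0 0 0 -1;0 0 0 0 0 0 -1;0 0 0 0 0 0 -1;0 0 0 0 0 0 -1'; python3 -m jog '0 0 -0.3 0 0 0 -1;0 0 -0.5 0 0 0 -1;0 0 -0.5 0 0 0 -1;0 -0.4 0 0 0 0 -1;0 -0.6 0 0 0 0 -1' >/dev/null;  python3 -m jog '0 -0.6 0 0 0 0 -1;0 -0.6 0 0 0 0 -1;0 -0.6 0 0 0 0 -1;0 -0.6 0 0 0 0 -1;0 -0.6 0 0 0 0 -1' >/dev/null;  python3 -m jog '0 -0.6 0 0 0 0 -1;0 -0.6 0 0 0 0 -1;0 -0.6 0 0 0 0 -1;0 -0.3 0 0 0 0 -1;0 0 0 0 0 0 -1'
cat > b.py <<'E'
from m import *
t=snap("top","t3");s=snap("side","s3")
def show(p):print(np.round(p,1))
b=blob(t,(120,230,110,105),110)
c=flat(t,blob(t,(245,210,110,85),170),60); r=cv2.minAreaRect(c);print("deck",r)
for f in range(3):
    a=np.radians(3.98);X=np.array([np.cos(a),np.sin(a)]);Y=np.array([-X[1],X[0]]);
    q=np.array(r[0])+Y*50*(f-1); u=proj(t,[*q,60]);v=proj(s,[*q,60])
    for d,w in((t,u),(s,v)):
        roi=(int(w[0])-14,int(w[1])-14,28,28)
        bb=blob(d,roi,0,120); e=flat(d,bb,60); rr=cv2.minAreaRect(e); print("slot",f,np.round(q,1),np.round(rr[0],1),np.round(rr[1],1),round(rr[2],1),((np.array(rr[0])-r[0])@np.array([X,Y]).T).round(1))
for i,k in enumerate((-60,0,60)):
    a=np.radians(9.09);q=np.array([492.95,-258.4])+k*np.array([np.cos(a),np.sin(a)]);print("pin",q.round(1),proj(t,[*q,78]).round(1),proj(s,[*q,78]).round(1))
crop(t,160,200,320,110,2.5,"t3c")
E
python3 b.py
```

```text
time: 7.52
tool_pos: [444.5, 322.3, 214.6]
tcp_rot: [-180.0, -0.0, -175.8]
ft_force: [-0.1, -0.3, -1.2]
finger_gap: 85.7
grip_force: 0.0
time: 9.4
tool_pos: [488.8, -288.1, 344.4]
tcp_rot: [-180.0, -0.0, -176.0]
ft_force: [-0.3, 0.7, 0.3]
finger_gap: 85.2
grip_force: 0.0
deck ((516.4895629882812, 2.3206100463867188), (150.04031372070312, 219.62319946289062), 3.9690651893615723)
slot 0 [520.  -47.6] [520.3 -47.7] [50.7 10.5] 2.9 [  0.3 -50.2]
slot 0 [520.  -47.6] [521.5 -51.3] [49.6  6.8] 4.5 [  1.3 -53.8]
slot 1 [516.5   2.3] [516.8   2.1] [50.1 10. ] 2.7 [ 0.3 -0.2]
slot 1 [516.5   2.3] [518.3  -1.5] [50.   6.7] 4.5 [ 1.6 -3.9]
slot 2 [513.   52.2] [513.5  52. ] [50.2  9.9] 3.0 [ 0.5 49.8]
slot 2 [513.   52.2] [514.8  48.3] [49.6  6.5] 4.3 [ 1.5 46. ]
pin [ 433.7 -267.9] [410.1 285.5] [321.2 347.3]
pin [ 493.  -258.4] [405.6 260.9] [345.  332.7]
pin [ 552.2 -248.9] [401.2 236.8] [367.6 318.8]
```

View pics/t3c.png

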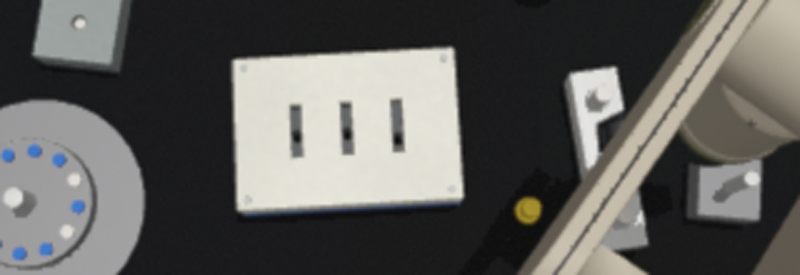

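```bash
python3 - <<'E'
from m import *
t=snap("top")
C=np.array([516.5,2.3]);a=np.radians(3.97);X=np.array([np.cos(a),np.sin(a)]);Y=np.array([-X[1],X[0]])
g=t["img"].min(2).astype(np.float32)
acc=[]
for f in range(3):
    row=[]
    for x in np.arange(-26,27,2):
        v=[]
        for y in (-2,0,2):
            u=proj(t,[*(C+x*X+(50*(f-1)+y)*Y),45]);v.append(float(cv2.remap(g,np.float32([[u[0]]]),np.float32([[u[1]]]),cv2.INTER_LINEAR)[0,0]))
        row.append(int(np.mean(v)))
    print(f,row)
x,y,w,h=(155,270,20,20)
k=blob(t,(156,270,18,18),200);print(cen(k),plane(t,cen(k),73))
E
```

```text
0 [202, 153, 117, 99, 87, 53, 33, 29, 36, 49, 65, 84, 98, 105, 105, 103, 102, 102, 103, 102, 103, 103, 103, 103, 102, 99, 97]
1 [206, 157, 119, 104, 103, 103, 103, 100, 87, 56, 38, 35, 41, 53, 67, 87, 98, 101, 101, 102, 103, 104, 104, 103, 98, 83, 84]
2 [203, 161, 120, 105, 105, 106, 106, 102, 91, 60, 43, 39, 45, 55, 70, 88, 100, 104, 105, 105, 104, 104, 104, 103, 99, 87, 84]
[164.84765866 278.46025878] [442.28516519 322.60258404  73.        ]
```

```bash
python3 need.py 493 -258.4 223 184
```

```text
t9.55 pos [ 489.2 -285.2  344.4] rot [ 180.    -0.  -175.8] gap 85.2 F [ 0.1  0.4 -0.4]
turn [ 0.001 -0.     0.004] then shift [-0.057  0.265  1.214]
```

```bash
python3 -m jog '-0.057 0.265 0.4 0 0 0.004 -0.2;0 0 0.4 0 0 0 -0.2;0 0 0.2 0 0 0 -0.2;0 0 0 0 0 0 -0.2;0 0 0 0 0 0 -0.2' 60; python3 need.py 493 -258.4 223 184; python3 - <<'E'
from h import *
crop(snap("side"),270,240,200,150,4,"s4")
E
```

```text
time: 10.18
tool_pos: [493.6, -259.6, 246.5]
tcp_rot: [-179.9, 0.1, -176.0]
ft_force: [0.2, -0.4, 0.3]
finger_gap: 51.3
grip_force: 0.0
t10.18 pos [ 493.6 -259.6  246.5] rot [-1.799e+02  1.000e-01 -1.760e+02] gap 51.3 F [ 0.2 -0.4  0.3]
turn [-0.001  0.002 -0.001] then shift [0.006 0.012 0.235]
```

View pics/s4.png

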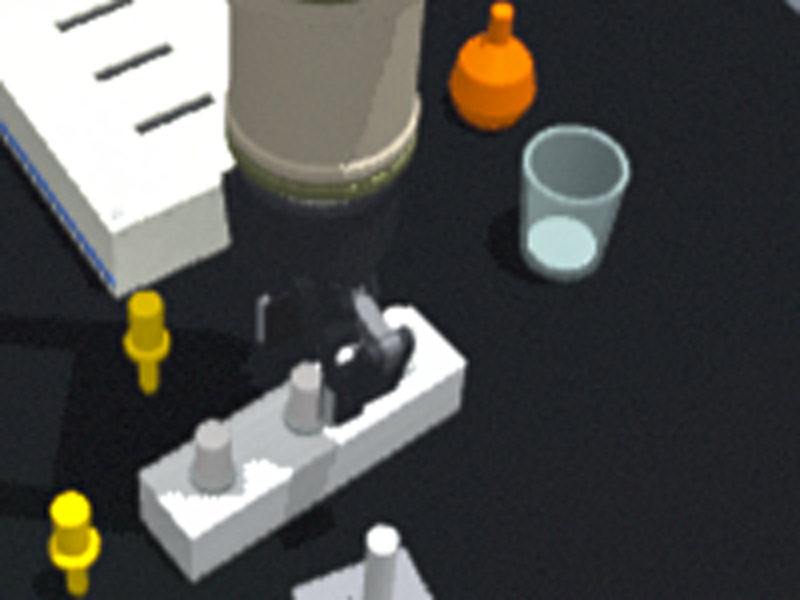

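```bash
python3 -m jog '0 0.01 0.12 0 0 0 -0.2;0 0 0.11 0 0 0 -0.2;0 0 0 0 0 0 -0.2'; python3 -m jog '0 0 0 0 0 0 1;0 0 0 0 0 0 1;0 0 0 0 0 0 1;0 0 0 0 0 0 1;0 0 0 0 0 0 1'
```

```text
time: 10.6
tool_pos: [492.1, -257.8, 220.0]
tcp_rot: [179.9, -0.1, -176.0]
ft_force: [0.1, -0.3, 0.4]
finger_gap: 51.5
grip_force: 0.0
time: 11.22
tool_pos: [493.1, -258.4, 222.2]
tcp_rot: [-180.0, 0.0, -176.0]
ft_force: [-0.4, -0.9, 3.7]
finger_gap: 16.2
grip_force: 58.5
```

```bash
python3 -m jog '0 0 -0.2 0 0 0 1;0 0 -0.4 0 0 0 1;0 0 -0.4 0 0 0 1;0 0 0 0 0 0 1'; python3 need.py 509 -48.4 300 184
```

```text
time: 11.72
tool_pos: [493.9, -258.8, 326.0]
tcp_rot: [-179.8, 0.3, -176.0]
ft_force: [-0.2, -0.4, -0.4]
finger_gap: 16.1
grip_force: 59.8
t11.72 pos [ 493.9 -258.8  326. ] rot [-179.8    0.3 -176. ] gap 16.1 F [-0.2 -0.4 -0.4]
turn [-0.004  0.005 -0.001] then shift [-0.297  2.089  0.26 ]
```

```bash
python3 -m jog '-0.07 0.5 0 0 0 0 1;-0.07 0.5 0 0 0 0 1;-0.07 0.5 0 0 0 0 1;-0.07 0.5 0 0 0 0 1;-0.015 0.09 0.1 0 0 0 1'; python3 -m jog '0 0 0.1 0 0 0 1;0 0 0 0 0 0 1;0 0 0 0 0 0 1;0 0 0 0 0 0 1';python3 need.py 509 -48.4 288 184
```

```text
time: 12.35
tool_pos: [507.6, -45.0, 311.1]
tcp_rot: [180.0, -0.0, -175.8]
ft_force: [0.6, -0.3, -0.4]
finger_gap: 16.3
grip_force: 59.9
time: 12.85
tool_pos: [508.0, -48.5, 302.1]
tcp_rot: [-180.0, 0.0, -176.1]
ft_force: [-1.0, 0.6, -0.4]
finger_gap: 16.1
grip_force: 59.9
t12.85 pos [508.  -48.5 302.1] rot [-180.     0.  -176.1] gap 16.1 F [-1.   0.6 -0.4]
turn [-0.     0.001 -0.002] then shift [-0.01   0.001  0.141]
```

```bash
python3 -m jog '-0.01 0 0.15 0 0 0 1;0 0 0 0 0 0 1;0 0 0 0 0 0 1'|egrep 'pos|ft'; python3 -m jog '0 0 0.06 0 0 0 1;0 0 0 0 0 0 1;0 0 0 0 0 0 1'|egrep 'pos|ft'; python3 -m jog '0 0 0.05 0 0 0 1;0 0 0 0 0 0 1;0 0 0 0 0 0 1'|egrep 'pos|ft'; python3 -m jog '0 0 0.05 0 0 0 1;0 0 0 0 0 0 1;0 0 0 0 0 0 1'|egrep 'pos|ft'
```

```text
tool_pos: [508.7, -47.6, 286.3]
ft_force: [-0.7, -0.5, -0.2]
tool_pos: [508.8, -47.6, 280.7]
ft_force: [-0.6, -0.5, -0.7]
tool_pos: [508.8, -47.6, 275.6]
ft_force: [0.4, -1.2, -1.9]
tool_pos: [508.8, -47.7, 270.5]
ft_force: [-0.0, -2.9, -1.6]
```

```bash
python3 -m jog '0 -0.006 0.04 0 0 0 1;0 0 0 0 0 0 1;0 0 0 0 0 0 1'|egrep 'pos|ft'; python3 -m jog '0 0 0.03 0 0 0 1;0 0 0 0 0 0 1;0 0 0 0 0 0 1'|egrep 'pos|ft'; python3 -m jog '0 0 0.02 0 0 0 1;0 0 0 0 0 0 1;0 0 0 0 0 0 1'|egrep 'pos|ft'
```

```text
tool_pos: [508.8, -48.1, 266.6]
ft_force: [1.2, 0.5, -0.8]
tool_pos: [508.8, -48.2, 263.7]
ft_force: [0.0, 0.4, -1.3]
tool_pos: [508.9, -48.2, 261.7]
ft_force: [-0.1, 0.5, -1.1]
```

Already in the hole (below 265 without force). Continue down to 240.

```bash
python3 -m jog '0 0 0.05 0 0 0 1;0 0 0.05 0 0 0 1;0 0 0 0 0 0 1'|egrep 'pos|ft'; python3 -m jog '0 0 0.05 0 0 0 1;0 0 0.02 0 0 0 1;0 0 0 0 0 0 1'|egrep 'pos|ft'; python3 -m jog '0 0 0.02 0 0 0 1;0 0 0.02 0 0 0 1;0 0 0 0 0 0 1'|egrep 'pos|ft'
```

```text
tool_pos: [508.7, -48.3, 251.0]
ft_force: [1.6, -0.0, -1.0]
tool_pos: [508.8, -48.2, 244.4]
ft_force: [0.7, -0.3, -1.2]
tool_pos: [508.8, -48.2, 240.5]
ft_force: [-0.5, -1.1, -0.8]
```

```bash
python3 -m jog '0 0 0.01 0 0 0 0.3;0 0 0 0 0 0 0.3;0 0 0 0 0 0 0.3;0 0 0 0 0 0 0.3'; python3 -m jog '0 0 -0.2 0 0 0 0.3;0 0 -0.5 0 0 0 0.3;0 0 -0.2 0 0 0 -0.2;0 0 0 0 0 0 -0.2'; python3 need.py 552.2 -248.9 223 184; python3 - <<'E'
from h import *
crop(snap("side"),240,190,200,150,4,"s5")
E
```

```text
time: 17.1
tool_pos: [508.9, -48.2, 239.7]
tcp_rot: [-180.0, 0.0, -176.0]
ft_force: [-0.5, 0.4, -0.4]
finger_gap: 29.5
grip_force: 0.0
time: 17.6
tool_pos: [509.7, -48.4, 331.9]
tcp_rot: [-179.9, 0.2, -176.0]
ft_force: [-0.4, 0.9, -0.5]
finger_gap: 51.4
grip_force: 0.0
t17.60 pos [509.7 -48.4 331.9] rot [-179.9    0.2 -176. ] gap 51.4 F [-0.4  0.9 -0.5]
turn [-0.001  0.004 -0.001] then shift [-0.284 -2.03   1.089]
```

View pics/s5.png

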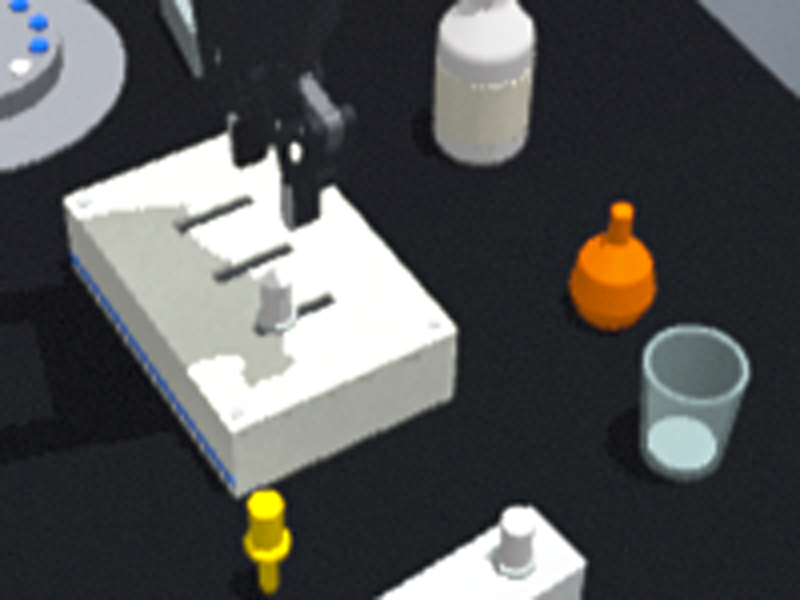

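Pin 1 stands home with its collar on the cover at crop (277,315). Next: the far rack pin.

```bash
python3 -m jog '-0.07 -0.5 0 0 0 0 -0.2;-0.07 -0.5 0 0 0 0 -0.2;-0.07 -0.5 0 0 0 0 -0.2;-0.07 -0.5 0 0 0 0 -0.2;0 0 0 0 0 0 -0.2'>/dev/null; python3 -m jog '0 -0.03 0.3 0 0 0 -0.2;0 0 0.4 0 0 0 -0.2;0 0 0 0 0 0 -0.2;0 0 0 0 0 0 -0.2'; python3 need.py 552.2 -248.9 223 184
```

```text
time: 18.77
tool_pos: [550.9, -248.3, 260.2]
tcp_rot: [180.0, -0.0, -176.0]
ft_force: [0.9, -0.5, 0.5]
finger_gap: 51.2
grip_force: 0.0
t18.77 pos [ 550.9 -248.3  260.2] rot [ 180.   -0. -176.] gap 51.2 F [ 0.9 -0.5  0.5]
turn [ 0. -0. -0.] then shift [-0.012 -0.007  0.372]
```

```bash
python3 -m jog '-0.012 -0.007 0.17 0 0 0 -0.2;0 0 0.2 0 0 0 -0.2;0 0 0 0 0 0 -0.2'|egrep 'pos|ft'; python3 -m jog '0 0 0 0 0 0 1;0 0 0 0 0 0 1;0 0 0 0 0 0 1;0 0 0 0 0 0 1;0 0 0 0 0 0 1'|egrep 'pos|ft|gap';python3 -m jog '0 0 -0.2 0 0 0 1;0 0 -0.4 0 0 0 1;0 0 -0.4 0 0 0 1;0 0 0 0 0 0 1;0 0 0 0 0 0 1'|egrep 'pos|ft|gap'; python3 need.py 513.5 2.1 300 184
```

```text
tool_pos: [550.9, -248.7, 219.8]
ft_force: [-0.3, 0.5, -0.1]
tool_pos: [552.4, -249.6, 223.5]
ft_force: [-0.3, 0.5, 4.8]
finger_gap: 16.4
tool_pos: [551.8, -249.2, 322.3]
ft_force: [0.3, -0.1, -0.4]
finger_gap: 15.9
t20.40 pos [ 551.8 -249.2  322.3] rot [ 180.   -0. -176.] gap 15.9 F [ 0.3 -0.1 -0.4]
turn [ 0.    -0.001 -0.001] then shift [0.206 2.534 0.223]
```

```bash
python3 -m jog '0.04 0.3 -0.2 0 0 0 1;0.04 0.55 -0.05 0 0 0 1;0.04 0.55 0 0 0 0 1;0.04 0.55 0 0 0 0 1;0.046 0.584 0 0 0 0 1'>/dev/null; python3 -m jog '0 0 0 0 0 0 1;0 0 0.2 0 0 0 1;0 0 0.3 0 0 0 1;0 0 0 0 0 0 1;0 0 0 0 0 0 1'; python3 need.py 513.5 2.1 287 184
```

```text
time: 21.65
tool_pos: [514.1, 1.4, 297.8]
tcp_rot: [180.0, -0.0, -176.1]
ft_force: [0.5, -0.5, 0.4]
finger_gap: 16.0
grip_force: 59.6
t21.65 pos [514.1   1.4 297.8] rot [ 180.    -0.  -176.1] gap 16.0 F [ 0.5 -0.5  0.4]
turn [ 0.    -0.001 -0.001] then shift [0.005 0.007 0.108]
```

```bash
python3 -m jog '0.005 0.007 0.11 0 0 0 1;0 0 0 0 0 0 1;0 0 0 0 0 0 1'|egrep 'pos|ft'; python3 -m jog '0 0 0.06 0 0 0 1;0 0 0 0 0 0 1;0 0 0 0 0 0 1'|egrep 'pos|ft'; python3 -m jog '0 0 0.06 0 0 0 1;0 0 0 0 0 0 1;0 0 0 0 0 0 1'|egrep 'pos|ft'; python3 -m jog '0 0 0.06 0 0 0 1;0 0 0 0 0 0 1;0 0 0 0 0 0 1'|egrep 'pos|ft'; python3 -m jog '0 0 0.03 0 0 0 1;0 0 0 0 0 0 1;0 0 0 0 0 0 1'|egrep 'pos|ft'
```

```text
tool_pos: [513.5, 2.6, 286.9]
ft_force: [0.3, -0.5, -0.5]
tool_pos: [513.4, 2.6, 280.6]
ft_force: [-0.2, 0.4, -0.5]
tool_pos: [513.4, 2.6, 274.6]
ft_force: [0.7, 0.5, 0.2]
tool_pos: [513.4, 2.6, 268.5]
ft_force: [-0.6, -1.3, -0.7]
tool_pos: [513.4, 2.6, 265.6]
ft_force: [-0.1, -0.5, -1.3]
```

```bash
python3 -m jog '0 -0.003 0.03 0 0 0 1;0 0 0.02 0 0 0 1;0 0 0 0 0 0 1'|egrep 'pos|ft'; python3 -m jog '0 0 0.05 0 0 0 1;0 0 0 0 0 0 1'|egrep 'pos|ft'; python3 -m jog '0 0 0.05 0 0 0 1;0 0 0.03 0 0 0 1;0 0 0 0 0 0 1'|egrep 'pos|ft';python3 -m jog '0 0 0.03 0 0 0 1;0 0 0.02 0 0 0 1;0 0 0 0 0 0 1'|egrep 'pos|ft'
```

```text
tool_pos: [513.4, 2.4, 260.4]
ft_force: [0.5, -0.2, -1.3]
tool_pos: [513.3, 2.3, 255.1]
ft_force: [-0.3, -0.3, -0.9]
tool_pos: [513.4, 2.3, 247.3]
ft_force: [0.2, 0.1, -0.1]
tool_pos: [513.4, 2.3, 242.4]
ft_force: [0.2, -0.5, -0.3]
```

```bash
python3 -m jog '0 0 0.008 0 0 0 1;0 0 0 0 0 0 0.3;0 0 0 0 0 0 0.3;0 0 0 0 0 0 0.3;0 0 0 0 0 0 0.3'|egrep 'pos|ft|gap'; python3 -m jog '0 0 -0.2 0 0 0 0.3;0 0 -0.5 0 0 0 0.3;0 0 -0.2 0 0 0 -0.2;0 0 0 0 0 0 -0.2'|egrep 'pos|ft|gap'; python3 need.py 433.8 -267.9 223 184
```

```text
tool_pos: [513.5, 2.4, 241.9]
ft_force: [-0.6, 0.6, -0.8]
finger_gap: 29.6
tool_pos: [514.3, 2.3, 334.1]
ft_force: [-0.4, -0.0, -0.7]
finger_gap: 51.2
t26.02 pos [514.3   2.3 334.1] rot [-180.     0.2 -176. ] gap 51.2 F [-0.4 -0.  -0.7]
turn [-0.001  0.004 -0.001] then shift [ 0.992 -2.639  1.111]
```

```bash
python3 -m jog '0.2 -0.52 0 0 0 0 -0.2;0.2 -0.52 0 0 0 0 -0.2;0.2 -0.52 0 0 0 0 -0.2;0.2 -0.52 0 0 0 0 -0.2;0.19 -0.55 0 0 0 0 -0.2'>/dev/null; python3 -m jog '0 0 0.3 0 0 0 -0.2;0 0 0.4 0 0 0 -0.2;0 0 0 0 0 0 -0.2;0 0 0 0 0 0 -0.2'|egrep 'pos|ft|gap'; python3 need.py 433.8 -267.9 223 184; python3 - <<'E'
from h import *
t=snap("top");s=snap("side")
cv2.imwrite("pics/c6.png",np.hstack([cv2.resize(d["img"][y:y+200,x:x+133,::-1],None,fx=3,fy=3,interpolation=cv2.INTER_CUBIC) for d,x,y in((t,340,200),(s,250,260))]))
E
```

```text
tool_pos: [433.0, -266.8, 262.3]
ft_force: [-0.2, -0.6, -0.2]
finger_gap: 51.3
t27.15 pos [ 433.  -266.8  262.3] rot [ 180.   -0. -176.] gap 51.3 F [-0.2 -0.6 -0.2]
turn [ 0. -0. -0.] then shift [-0.007 -0.012  0.393]
```

View pics/c6.png

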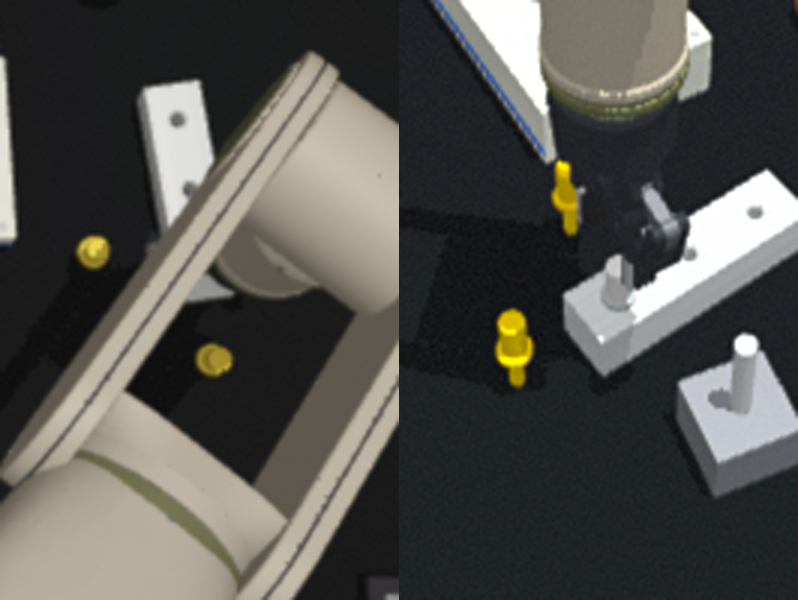

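The pin stands between the fingers (crop (618,285)); the yellow ones are clear.

```bash
python3 -m jog '-0.007 -0.012 0.19 0 0 0 -0.2;0 0 0.2 0 0 0 -0.2;0 0 0 0 0 0 -0.2'|egrep 'pos|ft'; python3 -m jog '0 0 0 0 0 0 1;0 0 0 0 0 0 1;0 0 0 0 0 0 1;0 0 0 0 0 0 1;0 0 0 0 0 0 1'|egrep 'pos|ft|gap';python3 -m jog '0 0 -0.2 0 0 0 1;0 0 -0.5 0 0 0 1;0 0 -0.5 0 0 0 1;0 0 0 0 0 0 1;0 0 0 0 0 0 1'|egrep 'pos|ft|gap'; python3 need.py 510.1 52 345 184
```

```text
tool_pos: [433.6, -267.7, 222.8]
ft_force: [0.1, 0.6, 0.2]
tool_pos: [434.3, -268.5, 224.6]
ft_force: [-0.5, 1.3, 7.0]
finger_gap: 16.1
tool_pos: [433.6, -268.0, 342.8]
ft_force: [-0.2, 0.1, -1.5]
finger_gap: 16.2
t28.88 pos [ 433.6 -268.   342.8] rot [-180.    0. -176.] gap 16.2 F [-0.2  0.1 -1.5]
turn [-0.     0.    -0.001] then shift [-0.987  3.138 -0.022]
```

```bash
python3 -m jog '-0.165 0.523 0 0 0 0 1;-0.165 0.523 0 0 0 0 1;-0.165 0.523 0 0 0 0 1;-0.165 0.523 0 0 0 0 1;-0.165 0.523 0 0 0 0 1'>/dev/null; python3 -m jog '-0.165 0.523 0 0 0 0 1;0 0 0 0 0 0 1;0 0 0.2 0 0 0 1;0 0 0.25 0 0 0 1;0 0 0 0 0 0 1'|egrep 'pos|ft'; python3 -m jog '0 0 0 0 0 0 1'>/dev/null; python3 need.py 510.1 52.2 287 184
```

```text
tool_pos: [509.0, 51.1, 294.2]
ft_force: [-0.3, -0.7, -0.4]
t30.25 pos [510.7  51.3 297.9] rot [-180.    -0.  -176.1] gap 16.2 F [0.2 0.2 0.2]
turn [-0.    -0.001 -0.001] then shift [0.005 0.009 0.109]
```

```bash
python3 -m jog '0.005 0.008 0.11 0 0 0 1;0 0 0 0 0 0 1;0 0 0 0 0 0 1'|egrep 'pos|ft'; python3 -m jog '0 0 0.06 0 0 0 1;0 0 0 0 0 0 1;0 0 0 0 0 0 1'|egrep 'pos|ft'; python3 -m jog '0 0 0.06 0 0 0 1;0 0 0 0 0 0 1;0 0 0 0 0 0 1'|egrep 'pos|ft'; python3 -m jog '0 0 0.06 0 0 0 1;0 0 0 0 0 0 1;0 0 0 0 0 0 1'|egrep 'pos|ft'; python3 -m jog '0 0 0.03 0 0 0 1;0 0 0 0 0 0 1;0 0 0 0 0 0 1'|egrep 'pos|ft'
```

```text
tool_pos: [510.3, 52.6, 287.1]
ft_force: [-0.4, -0.3, -0.2]
tool_pos: [510.2, 52.7, 280.8]
ft_force: [0.0, 0.4, -0.6]
tool_pos: [510.1, 52.6, 274.7]
ft_force: [-0.1, -0.5, -1.1]
tool_pos: [510.1, 52.6, 268.7]
ft_force: [0.9, -1.3, -0.6]
tool_pos: [510.2, 52.6, 265.8]
ft_force: [-0.1, -0.7, -0.5]
```

```bash
python3 -m jog '0 -0.004 0.03 0 0 0 1;0 0 0.02 0 0 0 1;0 0 0 0 0 0 1'|egrep 'pos|ft'; python3 -m jog '0 0 0.05 0 0 0 1;0 0 0 0 0 0 1'|egrep 'pos|ft'; python3 -m jog '0 0 0.05 0 0 0 1;0 0 0.02 0 0 0 1;0 0 0 0 0 0 1'|egrep 'pos|ft';python3 -m jog '0 0 0.03 0 0 0 1;0 0 0.02 0 0 0 1;0 0 0 0 0 0 1'|egrep 'pos|ft'
```

```text
tool_pos: [510.2, 52.2, 260.6]
ft_force: [1.3, 0.4, 0.3]
tool_pos: [510.1, 52.2, 255.4]
ft_force: [0.6, -1.5, -1.1]
tool_pos: [510.2, 52.1, 248.6]
ft_force: [0.7, -1.0, -1.3]
tool_pos: [510.2, 52.2, 243.7]
ft_force: [0.1, -1.1, -1.4]
```

```bash
python3 -m jog '0 0 0.008 0 0 0 1;0 0 0 0 0 0 0.3;0 0 0 0 0 0 0.3;0 0 0 0 0 0 0.3;0 0 0 0 0 0 0.3'|egrep 'pos|ft|gap'; python3 -m jog '0 0 -0.2 0 0 0 0.3;0 0 -0.5 0 0 0 0.3;0 0 -0.4 0 0 0 -0.2;0 0 0 0 0 0 -0.2;0 0 0 0 0 0 -0.2'|egrep 'pos|ft|gap'; python3 - <<'E'
from m import *
t=snap("top");s=snap("side")
b=blob(t,(183,200,18,18),180);print("button",cen(b),plane(t,cen(b),32))
b=blob(t,(452,266,18,12),190);print("sty top",cen(b),plane(t,cen(b),118))
c=flat(t,blob(t,(432,258,40,38),80),46); print("holder",cv2.minAreaRect(c))
for y in(-50,0,50):
    pass
cv2.imwrite("pics/c7.png",np.hstack([cv2.resize(d["img"][y:y+150,x:x+133,::-1],None,fx=3,fy=3,interpolation=cv2.INTER_CUBIC) for d,x,y in((t,235,180),(s,240,190))]))
E
python3 need.py 465.5 -377 300 184
```

```text
tool_pos: [510.2, 52.3, 243.1]
ft_force: [-0.4, -0.8, -0.4]
finger_gap: 29.8
tool_pos: [510.1, 52.2, 352.6]
ft_force: [0.2, -0.6, -0.9]
finger_gap: 51.0
button [191.67126335 209.10127521] [625.97848917 280.22868712  32.        ]
sty top [460.48484272 270.91406646] [ 465.70317651 -377.33288094  118.        ]
holder ((465.2166442871094, -376.45977783203125), (63.29218673706055, 63.39814758300781), 85.53484344482422)
t34.85 pos [509.7  52.2 351.4] rot [ 180.    -0.2 -176. ] gap 51.1 F [-0.8  0.3 -0.7]
turn [ 0.    -0.003 -0.001] then shift [ 0.74  -4.251  0.514]
```

View pics/c7.png

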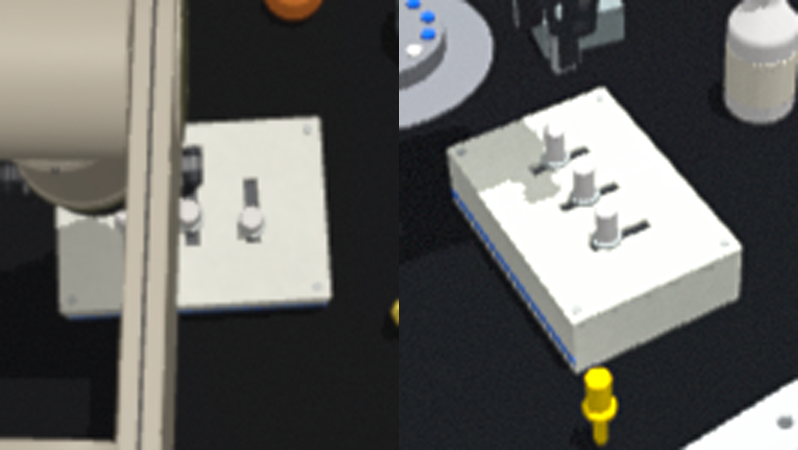

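All three pins are home with collars on the cover (side crop (553,150),(585,190),(607,235)). Now the stylus.

```bash
python3 -m jog '0.09 -0.53 0 0 0 0 -0.2;0.09 -0.53 0 0 0 0 -0.2;0.09 -0.53 0 0 0 0 -0.2;0.09 -0.53 0 0 0 0 -0.2;0.09 -0.53 0 0 0 0 -0.2'>/dev/null; python3 -m jog '0.09 -0.53 0 0 0 0 -0.2;0.09 -0.53 0 0 0 0 -0.2;0.1 -0.53 0 0 0 0 -0.2;0 0 0.3 0 0 0 -0.2;0 0 0 0 0 0 -0.2'>/dev/null;python3 -m jog '0 0 0 0 0 0 -0.2;0 0 0 0 0 0 -0.2'>/dev/null; python3 need.py 465.6 -377.2 247 184
```

```text
t36.35 pos [ 467.2 -375.3  324.3] rot [-1.799e+02  1.000e-01 -1.760e+02] gap 51.3 F [-0.7  0.1  0.9]
turn [-0.001  0.001  0.   ] then shift [ 0.018 -0.017  0.773]
```

```bash
python3 -m jog '0.018 -0.017 0.2 0 0 0 -0.2;0 0 0.3 0 0 0 -0.2;0 0 0.27 0 0 0 -0.2;0 0 0 0 0 0 -0.2;0 0 0 0 0 0 -0.2'|egrep 'pos|ft'; python3 need.py 465.6 -377.2 247 184;python3 -m jog '0 0 0 0 0 0 1;0 0 0 0 0 0 1;0 0 0 0 0 0 1;0 0 0 0 0 0 1;0 0 0 0 0 0 1' 80
```

```text
tool_pos: [465.2, -377.7, 246.7]
ft_force: [-0.0, -0.3, 0.5]
t36.98 pos [ 465.2 -377.7  246.7] rot [-180.    0. -176.] gap 50.7 F [-0.  -0.3  0.5]
turn [-0.     0.    -0.001] then shift [-0.004  0.005 -0.003]
time: 37.6
tool_pos: [465.4, -378.0, 247.5]
tcp_rot: [-179.9, 0.1, -176.0]
ft_force: [-0.9, 0.3, 5.8]
finger_gap: 12.2
grip_force: 77.8
```

```bash
python3 -m jog '0 0 -0.2 0 0 0 1;0 0 -0.5 0 0 0 1;0 0 -0.5 0 0 0 1;0 0 0 0 0 0 1;0 0 0 0 0 0 1'|egrep 'pos|ft|gap'; python3 need.py 625.8 280.2 367 184
```

```text
tool_pos: [464.9, -377.5, 366.9]
ft_force: [0.1, 0.1, -0.6]
finger_gap: 12.0
t38.23 pos [ 464.9 -377.5  366.9] rot [-180.    0. -176.] gap 12.0 F [ 0.1  0.1 -0.6]
turn [-0.001  0.    -0.001] then shift [-2.064e+00  6.449e+00 -1.000e-03]
```

```bash
python3 -m jog '-0.172 0.537 0 0 0 0 1;-0.172 0.537 0 0 0 0 1;-0.172 0.537 0 0 0 0 1;-0.172 0.537 0 0 0 0 1;-0.172 0.537 0 0 0 0 1'>/dev/null; python3 -m jog '-0.172 0.537 0 0 0 0 1;-0.172 0.537 0 0 0 0 1;-0.172 0.537 0 0 0 0 1;-0.172 0.537 0 0 0 0 1;-0.172 0.537 0 0 0 0 1'>/dev/null; python3 -m jog '-0.172 0.537 0 0 0 0 1;-0.172 0.537 0 0 0 0 1;0 0 0.3 0 0 0 1;0 0 0.3 0 0 0 1;0 0 0 0 0 0 1'|egrep 'pos|ft|gap'; python3 -m jog '0 0 0 0 0 0 1;0 0 0 0 0 0 1'>/dev/null; python3 need.py 625.8 280.2 292 184; python3 - <<'E'
from h import *
crop(snap("side"),220,120,200,150,4,"s8")
E
```

```text
tool_pos: [624.5, 279.0, 300.3]
ft_force: [-1.3, 0.0, 0.3]
finger_gap: 12.1
t40.35 pos [627.  279.4 308.1] rot [ 1.800e+02  1.000e-01 -1.761e+02] gap 11.9 F [-0.2 -0.3  0.3]
turn [ 0.001  0.002 -0.001] then shift [0.011 0.008 0.161]
```

View pics/s8.png

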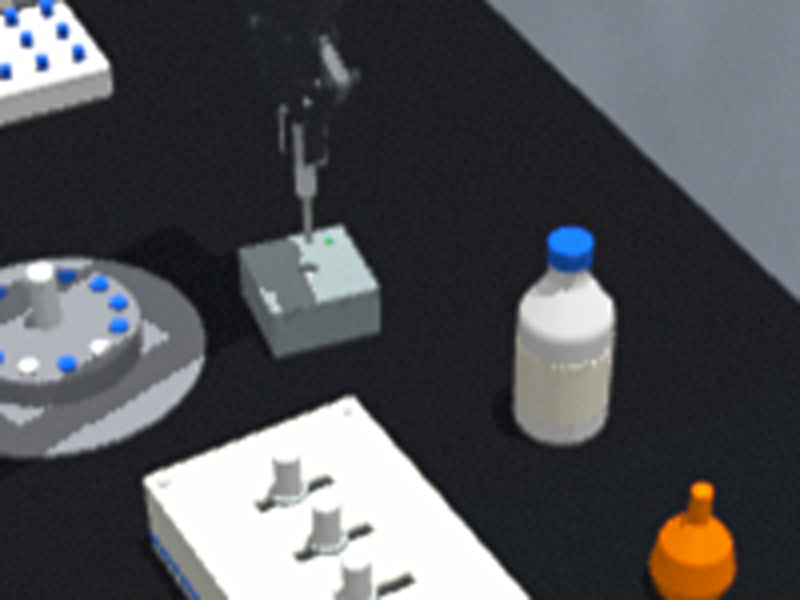

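The tip (crop (308,241)) hangs over the well (309,267), upright. Press.

```bash
python3 -m jog '0.011 0.008 0.15 0 0 0 1;0 0 0 0 0 0 1;0 0 0 0 0 0 1'|egrep 'pos|ft'; python3 -m jog '0 0 0.08 0 0 0 1;0 0 0 0 0 0 1;0 0 0 0 0 0 1'|egrep 'pos|ft'; python3 -m jog '0 0 0.05 0 0 0 1;0 0 0 0 0 0 1;0 0 0 0 0 0 1'|egrep 'pos|ft'; python3 -m jog '0 0 0.03 0 0 0 1;0 0 0 0 0 0 1;0 0 0 0 0 0 1'|egrep 'pos|ft'; python3 -m jog '0 0 0.02 0 0 0 1;0 0 0 0 0 0 1;0 0 0 0 0 0 1'|egrep 'pos|ft'
```

```text
tool_pos: [625.1, 280.2, 290.6]
ft_force: [-0.1, 0.2, -0.2]
tool_pos: [625.2, 280.2, 283.0]
ft_force: [0.4, -0.1, -0.9]
tool_pos: [625.3, 280.2, 278.3]
ft_force: [0.6, -0.2, 0.8]
tool_pos: [625.4, 280.2, 275.4]
ft_force: [-0.6, -0.5, 2.8]
tool_pos: [625.4, 280.2, 273.4]
ft_force: [0.4, -1.0, 5.4]
```

Spring travel matches; press a little further to the stop and hold.

```bash
python3 -m jog '0 0 0.015 0 0 0 1;0 0 0 0 0 0 1;0 0 0 0 0 0 1;0 0 0 0 0 0 1;0 0 0 0 0 0 1'|egrep 'pos|ft'; python3 -m jog '0 0 -0.2 0 0 0 1;0 0 -0.3 0 0 0 1;0 0 -0.5 0 0 0 1;0 0 0 0 0 0 1;0 0 0 0 0 0 1'|egrep 'pos|ft|gap'; python3 need.py 465.4 -377.8 365 184
```

```text
tool_pos: [625.6, 280.3, 273.0]
ft_force: [-1.6, -1.2, 10.0]
tool_pos: [625.1, 280.2, 371.7]
ft_force: [-0.4, -0.5, 0.2]
finger_gap: 12.3
t43.52 pos [625.1 280.2 371.7] rot [ 180.   -0. -176.] gap 12.3 F [-0.4 -0.5  0.2]
turn [ 0.    -0.    -0.001] then shift [ 2.053 -6.453  0.067]
```

```bash
python3 -m jog '0.171 -0.538 0 0 0 0 1;0.171 -0.538 0 0 0 0 1;0.171 -0.538 0 0 0 0 1;0.171 -0.538 0 0 0 0 1;0.171 -0.538 0 0 0 0 1'>/dev/null; python3 -m jog '0.171 -0.538 0 0 0 0 1;0.171 -0.538 0 0 0 0 1;0.171 -0.538 0 0 0 0 1;0.171 -0.538 0 0 0 0 1;0.171 -0.538 0 0 0 0 1'>/dev/null; python3 -m jog '0.171 -0.538 0 0 0 0 1;0.171 -0.538 0 0 0 0 1;0 0 0.3 0 0 0 1;0 0 0.2 0 0 0 1;0 0 0 0 0 0 1'|egrep 'pos|ft|gap'; python3 -m jog '0 0 0 0 0 0 1;0 0 0 0 0 0 1'>/dev/null; python3 need.py 465.4 -377.8 297 184
```

```text
tool_pos: [464.4, -376.5, 317.9]
ft_force: [0.5, 0.6, -0.5]
finger_gap: 12.2
t45.65 pos [ 465.8 -377.8  323.1] rot [-1.799e+02  1.000e-01 -1.760e+02] gap 12.1 F [ 0.3  0.5 -0.3]
turn [-0.002  0.001  0.   ] then shift [0.004 0.    0.261]
```

```bash
python3 -m jog '0.004 0 0.24 0 0 0 1;0 0 0 0 0 0 1;0 0 0 0 0 0 1'|egrep 'pos|ft'; python3 -m jog '0 0 0.06 0 0 0 1;0 0 0 0 0 0 1;0 0 0 0 0 0 1'|egrep 'pos|ft'; python3 -m jog '0 0 0.05 0 0 0 1;0 0 0 0 0 0 1;0 0 0 0 0 0 1'|egrep 'pos|ft'
```

```text
tool_pos: [465.1, -378.1, 298.7]
ft_force: [0.2, -0.2, 0.7]
tool_pos: [464.8, -378.1, 291.8]
ft_force: [-0.4, -0.5, -0.5]
tool_pos: [464.7, -378.0, 286.4]
ft_force: [0.4, 0.7, -0.5]
```

Tip is 6 mm inside the hole without force. Continue to the seat (247.5).

```bash
python3 -m jog '0 0 0.07 0 0 0 1;0 0 0.07 0 0 0 1;0 0 0 0 0 0 1'|egrep 'pos|ft'; python3 -m jog '0 0 0.07 0 0 0 1;0 0 0.07 0 0 0 1;0 0 0 0 0 0 1'|egrep 'pos|ft';python3 -m jog '0 0 0.05 0 0 0 1;0 0 0.04 0 0 0 1;0 0 0 0 0 0 1'|egrep 'pos|ft'
```

```text
tool_pos: [464.4, -377.8, 271.3]
ft_force: [0.2, 0.4, -0.1]
tool_pos: [464.4, -377.8, 257.5]
ft_force: [1.0, 1.2, -0.7]
tool_pos: [464.6, -377.9, 249.1]
ft_force: [-0.4, -0.4, 0.3]
```

```bash
python3 -m jog '0 0 0.015 0 0 0 1;0 0 0 0 0 0 -0.2;0 0 0 0 0 0 -0.2;0 0 0 0 0 0 -0.2;0 0 0 0 0 0 -0.2'|egrep 'pos|ft|gap'; python3 -m jog '0 0 -0.3 0 0 0 -0.2;0 0 -0.5 0 0 0 -0.2;0 0 -0.5 0 0 0 -0.2;0.3 -0.4 0 0 0 0 -0.2;0.3 -0.5 0 0 0 0 -0.2'>/dev/null; python3 -m jog '0 0 0 0 0 0 -0.2;0 0 0 0 0 0 -0.2;0 0 0 0 0 0 -0.2;0 0 0 0 0 0 -0.2'|egrep 'pos|ft|gap'; python3 - <<'E'
from m import *
t=snap("top","t9");s=snap("side")
b=blob(t,(156,270,18,18),200);print("knob",plane(t,cen(b),73))
b=blob(t,(452,266,18,12),190);print("sty top",cen(b),plane(t,cen(b),118))
crop(s,180,160,220,270,2.2,"s9")
E
```

```text
tool_pos: [464.8, -378.1, 248.2]
ft_force: [1.0, -0.8, 0.2]
finger_gap: 51.1
tool_pos: [411.8, -471.1, 378.1]
ft_force: [0.7, 0.2, -0.0]
finger_gap: 51.4
knob [442.28516519 322.60258404  73.        ]
sty top [460.4029908  271.23185072] [ 464.95944501 -377.1125801   118.        ]
```

View pics/s9.png

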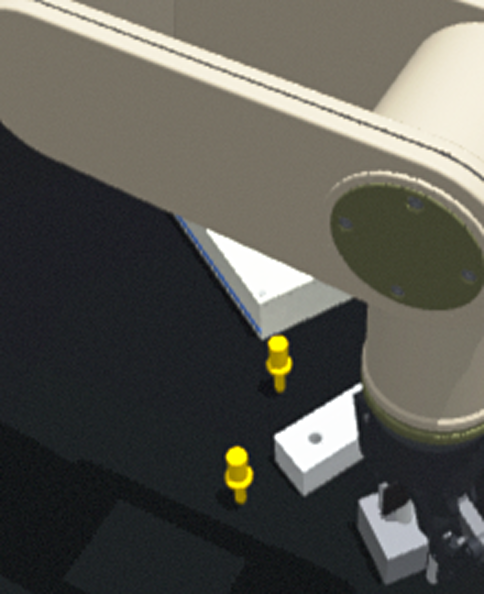

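The carousel knob reads (442,323), within the mat's limit, and the stylus top is back at its starting position. The arm hides the deck in this view, but nothing has touched the pins since they were seen home.

```bash
python3 -c "
from bench import *
print(hand_in())"
```

```text
the job is handed in; nothing more can be done
None
```

The job is handed in (no verdict was returned): the carousel is on the mat, all three pins were seen home in their slots, the button was pressed to its stop and held, and the stylus is back in its holder.

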